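Clip the grabber probe onto the specimen carrier's contact stud

ROBOT

A 7-joint arm with a two-finger parallel gripper is mounted at the origin on the work surface. World frame = base frame: x ahead of the robot, y to its left, z up, the work surface at z = 0. Lengths are in m, angles in rad, forces in N, time in s.
With the tool pointing down it reaches from about 0.4 to 0.85 m from the base axis. Payload 10.4 kg.
Tool frame: the origin (TCP) lies at the very end of the fingers, on their centre line; the grasp point (between the pads) lies 19 mm behind it (grasp_offset is the distance from the TCP to the grasp point, in m); z points along the fingers, y is the line along which they close (so a half turn about z gives the same grasp; the last joint's range is limited). The gripper opens to 85 mm and grips with 20 to 120 N. Pads are 22 mm wide; open, the fingers measure 114 mm over their backs; the gripper's body (76 mm by 85 mm) begins 54 mm behind the grasp point. The pads swing forward as they close: fully open they stand 13 mm farther back than shut.
Start: joints at [-1.178, 0.332, -0.065, 1.46, 0.022, 1.35, -0.088], TCP at [0.252, 0.572, 0.231] pointing down, gripper open.
Joint ranges: [-2.6, 2.6], [-0.5, 2.12], [-1.47, 1.34], [0.16, 2.42], [-1.27, 4.41], [0.06, 2.06], [-2.6, 2.6]. Speed limits (rad/s): [2.22, 2.22, 2.79, 2.79, 3.14, 3.14, 3.14].

INTERFACE

Orientations are given as a unit quaternion [x, y, z, w].
In Python, from workcell import * gives the robot as it stands.
- The arm moves only by the tool jog_arm, never from a script. Its argument "plan" is a list of rows, each a list of 3 entries, a list of its own where there are three numbers: the turn, a rotation vector about the tool's x, y, z in rad, then the shift along the tool's x, y, z in m, then the finger opening in m, from 0 to 0.0854. A call has 1 to 8 rows; each row is the pose to reach, as a shift and turn from the pose commanded when the call began, along the tool's axes at that moment; what a row does not reach only later rows make up. A row lasts 1/12 s, in which the tool goes at most 41.7 mm and 7.16 degrees, less where a joint would pass 70% of its speed; a pose out of reach is approached as far as the arm can. A call with a gripper value outside its range is refused whole. The fingers move at their own pace and stop on an object; "force" is the grip in N (left out, the last holds). Time passes only in rows, so rows that repeat a pose let the fingers close. It gives the time, the measured TCP pose, the force, the opening and the grip force at its end, in the units of the state.
- get_obs(): the state, without advancing time (a new reading comes with each control period).
- camera(name): name is "scene" or "side" or "wrist"; returns a dict with "img" (480x640x3 uint8, red, green, blue), "mtx" (3x3 intrinsics, pixels), "extrinsics" (4x4, takes a point from camera to world coordinates). Camera axes: x right, y down, z forward; pixel columns grow to the right and rows downward; lengths in m; the calibration is good to about 2 mm. A picture is of the moment at which its call begins. There is no depth.
- hand_in(): hands the job in; it is judged then, once.
The state is a dict: "clock": time; "joint_pos": joint angles; "joint_velocities": joint speeds; "tau": joint torques, N m; "position": TCP position; "ee_rot": TCP orientation; "ft_force": force on the tool from outside, world axes, zero at the start; "torque": the same for the moment, N m; "grip_width": opening from 0.0 (shut) to 1.0 (fully open); "grasp_force": force on a finger pad.
Only numpy, scipy, OpenCV 4.12 (cv2) and the standard library are available. Lean on these libraries where they do the work, as an engineer would, in place of code of your own. Each camera call takes 0.05 s, during which the arm holds its last target. There are 200 camera calls.

TASK

Take the grabber probe out of its stand by its knob and clip it onto the specimen carrier's flat-headed contact stud: rest its nose on the head with the hook just clear of the rim, press the knob gently so that the hook comes out, draw the hook in under the head until its shank meets the rim, then ease off and let go. The probe must stay gripped upright on the stud. The stud is delicate (never load it with more than 25 N; the spring itself needs at most 6 N), and the other things on the bench stay where they are.

Things in the scene. Friction and masses are not known exactly. Their poses are not given: they have to be found in the camera images.
- probe: Grabber probe, 90 g, upright in its stand. Origin: centre of the flat nose face (underside of the body); z up, hook on the +x side. Grey body 22 x 22 mm, 32 mm high; black collar 44 x 36 mm, 22 to 26 mm above the nose, by which it hangs in the stand. A steel stem with the knob stands on top. Knob and hook are one piece sliding in the body along z.
- toe (a point): Inner end of the hook's toe, at its top face. The hook is a flat steel J 10 mm wide: the shank runs down outside the body's +x face (x = 11 to 14.5 mm in the probe frame); the toe, 4 mm thick, points in from it to x = 6 mm. At rest the toe's top is level with the nose face, so it stands 4 mm out below. Pushing the knob down with the nose on something lowers the toe as much: a gap opens.
- knob (a point): Centre of the plunger's black ribbed knob: a bar 12 mm thick along the probe's x, 26 mm along its y, 32 mm high, gripped across the 12 mm. At rest 62 mm above the nose face; below it are 14 mm of bare stem (8 mm across) above the body's top, 12 mm of them the travel, so keep fingers off the body. Same axes as the probe.
- plunger (a joint): How far the plunger is pressed (hook out), m: 0 at rest, 0.012 at its stop. Spring: about 2 N to start, plus 0.35 N per mm (4.5 N at 7 mm, 6.3 N at the stop). Gripping the stud's head it reads about 0.007, and the nip (some 5 N on each face, up to 13 N in all) counts towards the stud's 25 N limit, so do not pull up on it as well. Drawn sideways while pressed, the nose rubs on the head with some 2 to 5 N.
- jaw (a point): Point of the probe's nose face 1 mm from its centre towards the hook: where the axis of the stud's head comes when the shank meets the rim. Moves with the probe's body.
- stand: The probe's parking stand, fixed: aluminium bridge 90 x 70 mm, 48 mm high, with an oblong hole through its top plate (2 mm room about the probe). Origin: centre of its underside. The probe lifts straight up out of it (30 mm to be clear).
- carrier: The specimen carrier with the headed contact stud, fixed: flat two-step plate 100 x 90 mm, 22 mm high, with a low vice (14 mm high above the plate) holding a round specimen. Origin: centre of its underside, z up.
- carrier_foot (a point): Foot of the contact stud on the carrier's top face, on the stud's axis (x = -20, y = -20 mm in the carrier's frame). Stud: vertical neck 6 mm across with a flat round head 20 mm across, 7 mm thick. Height-adjustable: the head's top lies 33 to 61 mm above this point, to be seen or felt; it does not give under the allowed load. Open all round: hook it from any side.
- spare: The spare carrier, the same plate and vice, but its stud is a plain 6 mm pin without a head, 45 mm high: not to be used. Origin: centre of its underside.
- puck1: Bare steel specimen puck, 30 mm across, 12 mm high; a loose bystander to be left alone. Origin: centre of its underside.
- puck2: Black resin specimen puck, 26 mm across, 14 mm high; a loose bystander to be left alone. Origin: centre of its underside.
- loupe: Black waisted loupe, 40 mm across, 42 mm high; a loose bystander to be left alone. Origin: centre of its underside.
- driver: Screwdriver lying down, 160 mm long; a loose bystander to be left alone. Origin: centre of its underside.
- slidebox: White box 85 x 60 x 30 mm; a loose bystander to be left alone. Origin: centre of its underside.
- polish: Small white bottle, 40 mm across, 85 mm high; a loose bystander to be left alone. Origin: centre of its underside.
- mouse: Black computer mouse, 100 x 60 mm, 32 mm high; a loose bystander to be left alone. Origin: centre of its underside.
Not all that is in view belongs to the job. Leave any green look-alike of the probe alone.

How it is judged:
On the way, in this order (a step that is already met when the one before it is completed fails the run):
1. the probe is lifted out of its stand (horizontal distance between probe and stand above 0.06 m and contact force between probe and the fingers above 1 N), for 0.1 s.
2. the plunger is pressed with the nose on the stud's head, opening the hook wider than the head (value of joint plunger above 0.0072 m and horizontal distance between jaw and carrier_foot below 0.02 m and contact force between probe and carrier above 1 N), for 0.1 s.
At the end, for the whole second after the job is handed in: The probe stands by itself on the headed stud, its plunger held 5.5 to 8.5 mm out by the 7 mm head gripped between hook and nose, its jaw point within 3 mm (level) of the stud's axis, its nose 30 to 64 mm above the stud's foot, upright within 0.12 rad (7 degrees) and at rest (value of joint plunger between 0.0055 and 0.0085 m and horizontal distance between jaw and carrier_foot below 0.003 m and angle between probe's own z axis and vertical below 0.12 rad and z of jaw in the frame of carrier_foot between 0.03 and 0.064 m and linear speed of probe below 0.02 m/s); the robot touches nothing.
It fails at once if the stud or its carrier is loaded by the probe or the robot with more than 25 N (contact force between any of probe, the arm, the fingers and carrier above 25 N).
It fails at once if a bystander is moved by more than 20 mm (distance of any of puck1, puck2, loupe, driver, slidebox, polish, mouse from where it was at the start of the episode above 0.02 m).
It also fails if it takes over 64 s, if anything falls off the work surface, if the arm or the gripper's body presses on something with over 40 N, if the wrist force passes 120 N, or if a joint passes its speed limit or range.

## Working session

There is one attempt and no reset: what is moved stays moved. The work goes in short steps, Python scripts to look and compute and a tool call to move; the robot and the scene stay as the last step left them, time stands still between calls to the robot, and variables do not carry over. Pictures are saved under pics/ and viewed, at most 10 in all, crops included, and the job is handed in when it is done.

Besides the shell and the picture viewer there is one more tool, called by a JSON object that holds its "api" and its "payload", one argument or row to a line. jog_arm: Moves the arm, as the interface text tells. Its arguments: {"type":"object","properties":{"plan":{"type":"array"},"force":{"type":"number"}},"required":["plan"]}

```bash
mkdir -p pics; cat > h.py <<'E'
from workcell import *
import numpy as np, cv2
from scipy.spatial.transform import Rotation as R
def ray(c,u,v):
    K=np.array(c["mtx"]);E=np.array(c["extrinsics"])
    d=E[:3,:3]@np.linalg.solve(K,[u,v,1.]);return E[:3,3],d/np.linalg.norm(d)
def plane(c,u,v,z):
    o,d=ray(c,u,v);return o+d*(z-o[2])/d[2]
def tri(rs):
    A=sum(np.eye(3)-np.outer(d,d) for o,d in rs);b=sum((np.eye(3)-np.outer(d,d))@o for o,d in rs)
    return np.linalg.solve(A,b)
def proj(c,p):
    K=np.array(c["mtx"]);E=np.array(c["extrinsics"]);q=K@(E[:3,:3].T@(np.array(p)-E[:3,3]));return q[:2]/q[2]
def save(c,n): cv2.imwrite("pics/"+n,c["img"][:,:,::-1])
E
python3 - <<'E'
from h import *
import pickle
cs={n:camera(n) for n in("scene","side","wrist")}
pickle.dump(cs,open("c0.pkl","wb"))
for n,c in cs.items(): save(c,n+"0.png");print(n,np.round(c["extrinsics"],3).tolist())
o=get_obs();print(o)
E
```

```text
scene [[0.398, 0.746, -0.534, 1.149], [0.917, -0.333, 0.218, -0.353], [-0.015, -0.577, -0.817, 1.07], [0.0, 0.0, 0.0, 1.0]]
side [[0.823, -0.356, 0.442, -0.173], [-0.567, -0.492, 0.66, -1.084], [-0.017, -0.794, -0.607, 1.029], [0.0, 0.0, 0.0, 1.0]]
wrist [[0.405, 0.878, 0.256, 0.187], [0.915, -0.388, -0.114, 0.6], [-0.001, 0.28, -0.96, 0.371], [0.0, 0.0, 0.0, 1.0]]
{'clock': 0.15, 'joint_pos': array([-1.17758325,  0.33270532, -0.06469602,  1.46073607,  0.02158939,
        1.34990805, -0.08848286]), 'joint_velocities': array([-0.00130413, -0.00097419, -0.00133829, -0.00284169, -0.0001376 ,
       -0.00068811,  0.00044125]), 'tau': array([ 1.07090949e-03, -6.25820661e+01,  4.95153631e-02, -3.91852140e+01,
        1.62731332e-02,  7.37522962e-03, -1.46948139e-05]), 'position': array([0.25234367, 0.57148517, 0.23071793]), 'ee_rot': array([ 2.06398396e-01,  9.78467894e-01, -5.23095161e-04, -9.14155752e-05]), 'ft_force': array([-0.50255025, -0.14372033, -0.19412329]), 'torque': array([ 0.0035012 ,  0.00072301, -0.03910105]), 'grasp_force': 0.0, 'grip_width': 0.9977723238050252}
```

View pics/scene0.png

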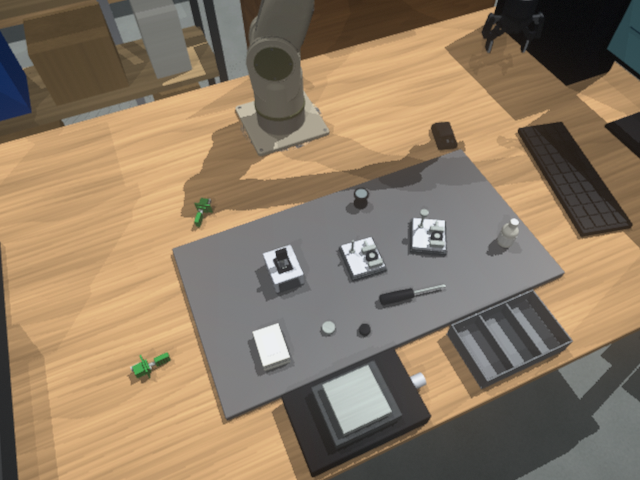

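View pics/side0.png

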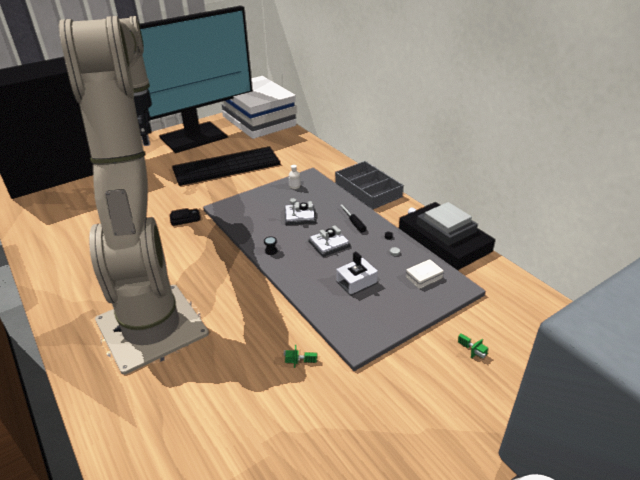

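The scene image shows the probe in its stand at (283,262). The carrier candidates are (362,257) and (428,235); the latter seems to have a round head at (424,212). The green look-alikes at (203,211) and (148,366) stay alone. I'll check an enlarged crop.

```bash
python3 - <<'E'
from h import *
import pickle
cs=pickle.load(open("c0.pkl","rb"))
a=cs["scene"]["img"][195:295,255:455];b=cs["side"]["img"][190:295,280:385]
A=cv2.resize(a,None,fx=4,fy=4,interpolation=2)[:, :]
b1=cv2.resize(cs["side"]["img"][192:256,280:352],None,fx=3,fy=3,interpolation=2)
b2=cv2.resize(cs["side"]["img"][246:296,330:385],None,fx=3.8,fy=3.8,interpolation=2)
o=np.zeros((600,800,3),np.uint8);o[:400]=A;o[400:592,:216]=b1;o[400:400+b2.shape[0],300:300+b2.shape[1]]=b2
cv2.imwrite("pics/crop.png",o[:,:,::-1])
E
```

```text
(no output)
```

View pics/crop.png

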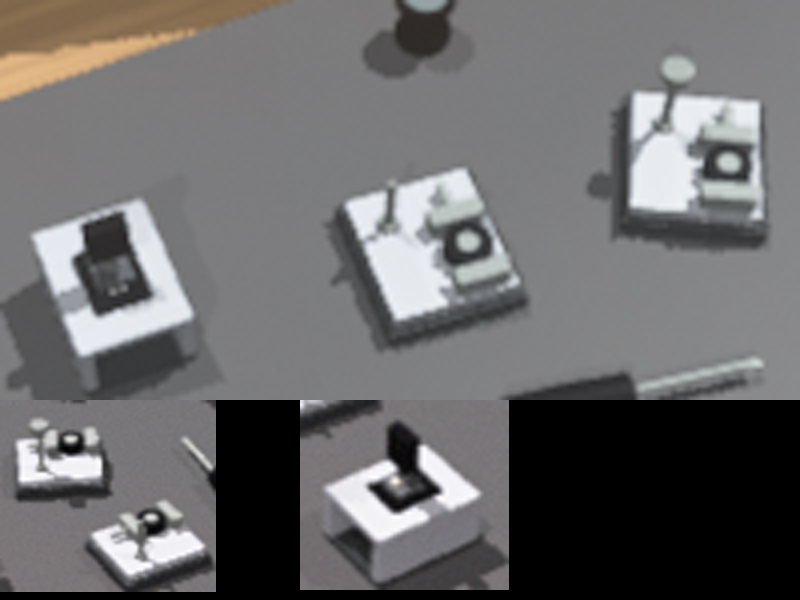

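The crop confirms it: the right-hand carrier has the flat round head (scene 424,212; side 293,200). The middle one has a plain pin, so it is the spare. Next I measure positions.

```bash
python3 - <<'E'
from h import *
import pickle
cs=pickle.load(open("c0.pkl","rb"));s,d=cs["scene"],cs["side"]
f=lambda x,y:(255+x/4,195+y/4)
P=[plane(s,*f(*q),.048) for q in[(32,235),(135,200),(195,318),(85,355)]]
print("stand",np.round(P,4),np.mean(P,0),[np.linalg.norm(P[i]-P[i-1]) for i in range(4)])
print("yaws",[np.degrees(np.arctan2(*(P[i]-P[i-1])[1::-1])) for i in range(4)])
h=tri([ray(s,*f(678,68)),ray(d,293.3,200.2)]);print("head",h)
print("foot",plane(s,*f(663,126),.022),plane(d,293.7,215.3,.022))
C=[plane(s,*f(*q),.022) for q in[(632,92),(760,95),(765,222),(625,215)]]
print("carrier",np.round(C,4),np.mean(C,0),[np.degrees(np.arctan2(*(C[i]-C[i-1])[1::-1])) for i in range(4)])
# knob top: black
kt=tri([ray(s,*f(105,218)),ray(d,330+(402-300)/3.8,246+(428-400)/3.8)]);print("knobtop",kt)
o=get_obs();print("toolx,y,z",np.round(R.from_quat(o["ee_rot"]).as_matrix(),3).tolist())
c=cs["wrist"];T=np.eye(4);T[:3,:3]=R.from_quat(o["ee_rot"]).as_matrix();T[:3,3]=o["position"]
print(np.round(np.linalg.inv(T)@c["extrinsics"],3), np.array(c["mtx"]))
E
```

```text
stand [[ 0.4765 -0.225   0.048 ]
 [ 0.4781 -0.1581  0.048 ]
 [ 0.5712 -0.1565  0.048 ]
 [ 0.5682 -0.2251  0.048 ]] [ 0.52349412 -0.19117351  0.048     ] [np.float64(0.09175251791120348), np.float64(0.06696279762088836), np.float64(0.09310535614994812), np.float64(0.06860728196327574)]
yaws [np.float64(179.9646445619323), np.float64(88.62722611827219), np.float64(0.950126149242044), np.float64(-92.4596117166289)]
head [0.55664821 0.17040025 0.09725529]
foot [0.54635384 0.18018821 0.022     ] [0.56732613 0.1891707  0.022     ]
carrier [[0.5141 0.1757 0.022 ]
 [0.5503 0.2505 0.022 ]
 [0.6368 0.2006 0.022 ]
 [0.5968 0.1236 0.022 ]] [0.57450493 0.18758219 0.022     ] [np.float64(147.77881797704563), np.float64(64.21336248331458), np.float64(-29.968760935363953), np.float64(-117.48014526742733)]
knobtop [ 0.53360829 -0.19385861  0.12425617]
toolx,y,z [[-0.915, 0.404, -0.0], [0.404, 0.915, -0.001], [-0.0, -0.001, -1.0]]
[[-0.001 -0.96  -0.28   0.072]
 [ 1.    -0.001 -0.    -0.001]
 [ 0.    -0.28   0.96  -0.14 ]
 [ 0.     0.     0.     1.   ]] [[405.80519155   0.         319.18115237]
 [  0.         405.80519155 234.02450829]
 [  0.           0.           1.        ]]
```

{"api": "jog_arm", "payload": {
  "plan": [
    [[0,0,0.1],[-0.035,-0.019,0],0.0854],
    [[0,0,0.2],[-0.07,-0.038,0],0.0854],
    [[0,0,0.3],[-0.105,-0.057,0],0.0854],
    [[0,0,0.4],[-0.14,-0.076,0],0.0854],
    [[0,0,0.5],[-0.175,-0.095,0],0.0854],
    [[0,0,0.6],[-0.21,-0.114,0],0.0854],
    [[0,0,0.7],[-0.245,-0.133,0],0.0854],
    [[0,0,0.8],[-0.28,-0.152,0],0.0854]
  ]
}}

```text
clock: 0.82
position: [0.448, 0.3178, 0.2313]
ee_rot: [0.573, 0.819, 0.0, -0.0]
ft_force: [0.8, 1.0, -0.6]
grip_width: 0.998
grasp_force: 0.0
```

{"api": "jog_arm", "payload": {
  "plan": [
    [[0,0,0],[-0.035,0.01,0],0.0854],
    [[0,0,0],[-0.07,0.02,0],0.0854],
    [[0,0,0],[-0.105,0.03,0],0.0854],
    [[0,0,0],[-0.14,0.042,0],0.0854],
    [[0,0,0],[-0.17,0.052,0],0.0854],
    [[0,0,0],[-0.17,0.052,0],0.0854],
    [[0,0,0],[-0.17,0.052,0],0.0854]
  ]
}}

```text
clock: 1.4
position: [0.5558, 0.1761, 0.2309]
ee_rot: [0.573, 0.82, -0.0, 0.0]
ft_force: [-0.2, 1.1, -0.3]
grip_width: 1.003
grasp_force: 0.0
```

```bash
python3 - <<'E'
from h import *
import pickle
c=camera("wrist");save(c,"w1.png");pickle.dump(c,open("w1.pkl","wb"))
o=get_obs();print(o["position"],o["ee_rot"],o["clock"])
E
```

```text
[0.55496353 0.17812414 0.23094664] [ 5.71544641e-01  8.20570902e-01 -1.82507975e-04 -2.92291720e-04] 1.45
```

View pics/w1.png

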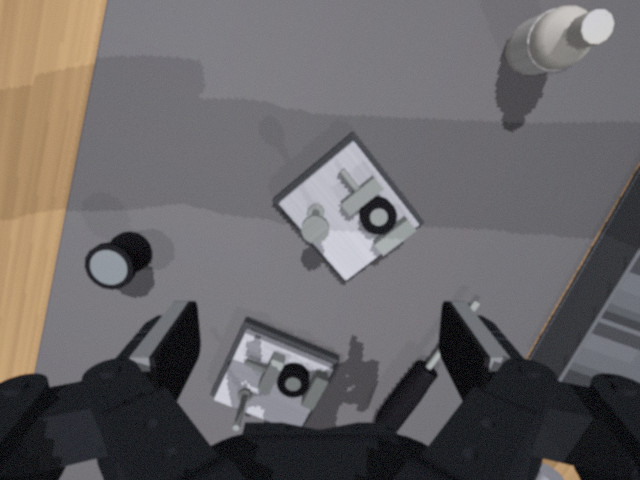

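Wrist view: the headed stud's head is at (315,231), its foot about (317,211), with the carrier around it. The spare is at (275,375) and the loupe at (118,262). I'll segment the head.

```bash
python3 - <<'E'
from h import *
import pickle
c=pickle.load(open("w1.pkl","rb"));cs=pickle.load(open("c0.pkl","rb"))
im=c["img"].astype(int);print(im[231,295:336].tolist()[::4],im[211,305:330:4].tolist(),im[215:250:3,315].tolist())
f=lambda x,y:(255+x/4,195+y/4)
W=ray(c,315,231);S=ray(cs["scene"],*f(678,68));D=ray(cs["side"],293.3,200.2)
print(tri([W,S]),tri([W,D]),tri([W,S,D]))
for z in(.055,.065,.075,.083):print(z,plane(c,315,231,z),plane(cs["scene"],*f(678,68),z),plane(cs["side"],293.3,200.2,z))
print("foot",plane(c,317,211,.022), proj(c,[.55,.17,0]))
C=np.array([plane(c,*q,.022) for q in[(352,138),(421,222),(346,282),(276,203)]]);print(C,C.mean(0),[np.linalg.norm(C[i]-C[i-1]) for i in range(4)])
E
```

```text
[[87, 87, 94], [75, 78, 80], [148, 152, 152], [151, 154, 156], [149, 154, 154], [151, 155, 156], [155, 160, 161], [149, 153, 153], [153, 157, 159], [203, 205, 215], [197, 198, 209]] [[187, 189, 197], [153, 157, 159], [109, 114, 113], [110, 116, 115], [153, 158, 159], [180, 181, 189], [188, 189, 199]] [[114, 120, 120], [151, 155, 156], [152, 155, 156], [151, 155, 156], [150, 155, 156], [151, 157, 157], [153, 158, 157], [155, 158, 159], [147, 149, 150], [146, 152, 151], [123, 124, 135], [61, 63, 69]]
[0.55546957 0.17020877 0.09991779] [0.55563344 0.16791753 0.09688459] [0.55583032 0.16942142 0.09786802]
0.055 [0.55830507 0.15706081 0.055     ] [0.5292718  0.19533917 0.055     ] [0.58958349 0.22402316 0.055     ]
0.065 [0.55743038 0.15976609 0.065     ] [0.5353726  0.18993721 0.065     ] [0.58174778 0.21059131 0.065     ]
0.075 [0.55655568 0.16247137 0.075     ] [0.5414734  0.18453525 0.075     ] [0.57391207 0.19715945 0.075     ]
0.083 [0.55585592 0.1646356  0.083     ] [0.54635405 0.18021368 0.083     ] [0.56764351 0.18641397 0.083     ]
foot [0.55660424 0.16598182 0.022     ] [311.92422729 199.3145891 ]
[[0.56272977 0.23502175 0.022     ]
 [0.64686805 0.18829471 0.022     ]
 [0.60500034 0.11171689 0.022     ]
 [0.52037039 0.16039776 0.022     ]] [0.58374214 0.17385778 0.022     ] [np.float64(0.0858082546800374), np.float64(0.09624275005905383), np.float64(0.08727581324400806), np.float64(0.09763223973902771)]
```

Heights look raised against z=0 (plate sizes come out about 3.5% too small), so I triangulate the carrier and stand heights.

```bash
python3 - <<'E'
from h import *
import pickle
c=pickle.load(open("w1.pkl","rb"));cs=pickle.load(open("c0.pkl","rb"));s=cs["scene"]
f=lambda x,y:(255+x/4,195+y/4)
# scene corners (order) <-> wrist corners by nearness
sc=[f(*q) for q in[(632,92),(760,95),(765,222),(625,215)]]; wc=[(276,203),(352,138),(421,222),(346,282)]
P=np.array([tri([ray(s,*a),ray(c,*b)]) for a,b in zip(sc,wc)]);print(P,P.mean(0))
for z in(.03,.036,.042):
  C=np.array([plane(c,*q,z) for q in wc]);print(z,C.mean(0),[np.linalg.norm(C[i]-C[i-1]) for i in range(4)],plane(c,317,211,z),plane(s,*f(663,126),z))
d=cs["side"]
# spare carrier corners scene & wrist pin/vice specimen
print("spec",tri([ray(s,*f(730,162)),ray(c,378,215)]),"spare spec",tri([ray(s,*f(468,242)),ray(c,293,383)]))
E
```

```text
[[0.52259703 0.16585769 0.0391714 ]
 [0.56177707 0.2366654  0.0439094 ]
 [0.64303529 0.19168457 0.03653684]
 [0.60288375 0.11716642 0.03491574]] [0.58257328 0.17784352 0.03863335]
0.03 [0.58252587 0.17543279 0.03      ] [np.float64(0.09539598969520181), np.float64(0.08384283102693078), np.float64(0.0940383260428397), np.float64(0.08527677540862137)] [0.55600956 0.16773723 0.03      ] [0.55095049 0.17611829 0.03      ]
0.036 [0.58161366 0.17661405 0.036     ] [np.float64(0.09371880216233235), np.float64(0.08236876328710079), np.float64(0.09238500803067907), np.float64(0.08377749703208139)] [0.55556354 0.16905379 0.036     ] [0.55439798 0.17306585 0.036     ]
0.042 [0.58070146 0.17779531 0.042     ] [np.float64(0.09204161462946284), np.float64(0.08089469554727081), np.float64(0.09073169001851843), np.float64(0.08227821865554139)] [0.55511753 0.17037034 0.042     ] [0.55784547 0.17001342 0.042     ]
spec [0.60312453 0.18759608 0.05165333] spare spec [0.58993785 0.01348259 0.0516409 ]
```

{"api": "jog_arm", "payload": {
  "plan": [
    [[0,0,0.045],[-0.036,-0.016,0],0.0854],
    [[0,0,0.09],[-0.072,-0.032,0],0.0854],
    [[0,0,0.135],[-0.108,-0.048,0],0.0854],
    [[0,0,0.18],[-0.144,-0.064,0],0.0854],
    [[0,0,0.225],[-0.18,-0.08,0],0.0854],
    [[0,0,0.27],[-0.216,-0.096,0],0.0854],
    [[0,0,0.315],[-0.252,-0.112,0],0.0854],
    [[0,0,0.355],[-0.288,-0.128,0],0.0854]
  ]
}}

```text
clock: 2.12
position: [0.5349, -0.136, 0.2314]
ee_rot: [0.707, 0.707, 0.001, -0.0]
ft_force: [0.5, -0.1, -0.4]
grip_width: 1.004
grasp_force: 0.0
```

```bash
python3 - <<'E'
from h import *
o=get_obs();print(o["position"],R.from_quat(o["ee_rot"]).as_matrix().round(3).tolist(),o["joint_pos"].round(2))
E
```

```text
[ 0.5348657  -0.13599802  0.23143008] [[-0.001, 1.0, 0.0], [1.0, 0.001, 0.001], [0.001, 0.0, -1.0]] [-0.34  0.18  0.57  1.69 -0.1   1.31  0.26]
```

{"api": "jog_arm", "payload": {
  "plan": [
    [[0,0,0],[-0.03,0,0],0.0854],
    [[0,0,0],[-0.055,0,0],0.0854],
    [[0,0,0],[-0.055,0,0],0.0854],
    [[0,0,0],[-0.055,0,0],0.0854]
  ]
}}

```text
clock: 2.45
position: [0.5351, -0.191, 0.2311]
ee_rot: [0.707, 0.707, 0.0, -0.0]
ft_force: [1.1, -0.0, -0.1]
grip_width: 1.001
grasp_force: 0.0
```

```bash
python3 - <<'E'
from h import *
import pickle
c=camera("wrist");save(c,"w2.png");pickle.dump(c,open("w2.pkl","wb"))
o=get_obs();print(o["position"],o["clock"])
cv2.imwrite("pics/w2c.png",cv2.resize(c["img"][100:340,180:460,::-1],None,fx=2.5,fy=2.5,interpolation=2))
E
```

```text
[ 0.53540983 -0.18956182  0.23101609] 2.5
```

View pics/w2c.png

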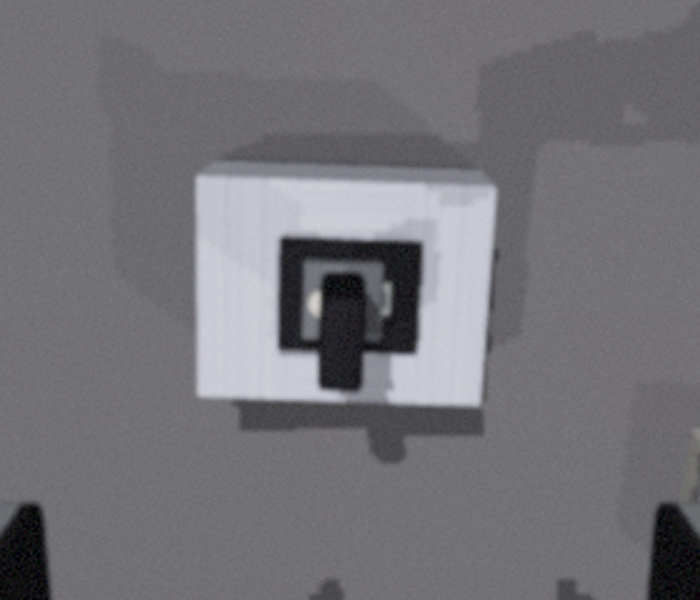

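The picture shows the knob, a black bar about 44 px wide, with its top face ending at (341,388). The steel shank is at (387,300), just right of the grey body (303–383), so the hook points along world +x. Next I compute the centre.

```bash
python3 - <<'E'
from h import *
import pickle
c=pickle.load(open("w2.pkl","rb"))
g=lambda x,y:(180+x/2.5,100+y/2.5)
a=plane(c,*g(341,388),.120);print("knob edge",a,"centre y",a[1]+.013)
C=np.array([plane(c,*g(*q),.068) for q in[(283,238),(421,243),(416,353),(281,350)]]);print("collar",C.mean(0),[np.linalg.norm(C[i]-C[i-1]) for i in range(4)],np.degrees(np.arctan2(*(C[1]-C[0])[1::-1])),np.degrees(np.arctan2(*(C[2]-C[3])[1::-1])))
S=np.array([plane(c,*g(*q),.064) for q in[(196,176),(496,186),(482,405),(196,396)]]);print("stand",S.mean(0),[np.linalg.norm(S[i]-S[i-1]) for i in range(4)])
for x in(320,363):print(plane(c,*g(x,380),.12))
E
```

```text
knob edge [ 0.53246911 -0.20793789  0.12      ] centre y -0.19493788666538142
collar [ 0.53504316 -0.19635497  0.068     ] [np.float64(0.035527765766065755), np.float64(0.04188873994989488), np.float64(0.03496321938005276), np.float64(0.042269244057239704)] -2.1834245922180386 -1.4147229044074014
stand [ 0.53266226 -0.1964827   0.064     ] [np.float64(0.07045169400278764), np.float64(0.0907388268115709), np.float64(0.07047681097467813), np.float64(0.09204509990685739)]
[ 0.52698412 -0.20571739  0.12      ]
[ 0.53822996 -0.20573379  0.12      ]
```

{"api": "jog_arm", "payload": {
  "plan": [
    [[0,0,0.015],[-0.002,-0.001,0.02],0.05],
    [[0,0,0.03],[-0.005,-0.002,0.05],0.05],
    [[0,0,0.03],[-0.005,-0.002,0.08],0.05],
    [[0,0,0.03],[-0.005,-0.002,0.1],0.05],
    [[0,0,0.03],[-0.005,-0.002,0.12],0.05],
    [[0,0,0.03],[-0.005,-0.002,0.135],0.05],
    [[0,0,0.03],[-0.005,-0.002,0.141],0.05],
    [[0,0,0.03],[-0.005,-0.002,0.141],0.05]
  ]
}}

```text
clock: 3.17
position: [0.5328, -0.1939, 0.0889]
ee_rot: [0.717, 0.697, -0.0, -0.001]
ft_force: [-0.7, 0.6, 1.0]
grip_width: 0.585
grasp_force: 0.0
```

```bash
python3 - <<'E'
from h import *
c=camera("side");im=c["img"]
save(c,"s3.png")
w=camera("wrist")["img"]
a=cv2.resize(im[200:300,300:420],None,fx=4,fy=4,interpolation=2);b=cv2.resize(w,(320,240))
o=np.zeros((400,800,3),np.uint8);o[:,:480]=a;o[:240,480:]=b
cv2.imwrite("pics/g3.png",o[:,:,::-1]);print(get_obs()["position"])
E
```

```text
[ 0.53383473 -0.19517814  0.09101437]
```

View pics/g3.png

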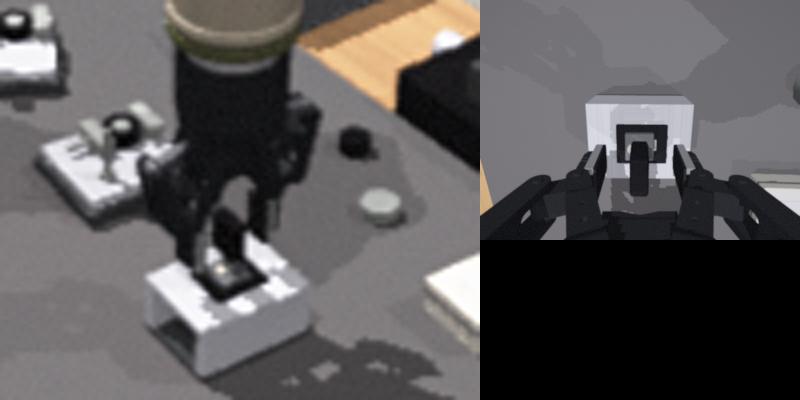

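The fingers straddle the knob: wrist inset knob x≈638, pads at 595 and 682, so it is centred. Closing.

{"api": "jog_arm", "payload": {
  "plan": [
    [[0,0,0],[0,0,0],0.005],
    [[0,0,0],[0,0,0],0.005],
    [[0,0,0],[0,0,0],0.005],
    [[0,0,0],[0,0,0],0.005],
    [[0,0,0],[0,0,0],0.005],
    [[0,0,0],[0,0,0],0.005]
  ],
  "force": 45
}}

```text
clock: 3.77
position: [0.5336, -0.1962, 0.0907]
ee_rot: [0.718, 0.696, 0.0, 0.0]
ft_force: [0.7, 0.9, 1.4]
grip_width: 0.135
grasp_force: 48.3
```

{"api": "jog_arm", "payload": {
  "plan": [
    [[0,0,0],[0,0,-0.005],0.005],
    [[0,0,0],[0,0,-0.015],0.005],
    [[0,0,0],[0,0,-0.03],0.005],
    [[0,0,0],[0,0,-0.045],0.005],
    [[0,0,0],[0,0,-0.065],0.005],
    [[0,0,0],[0,0,-0.085],0.005],
    [[0,0,0],[0,0,-0.105],0.005],
    [[0,0,0],[0,0,-0.12],0.005]
  ]
}}

```text
clock: 4.43
position: [0.5331, -0.1967, 0.2127]
ee_rot: [0.718, 0.696, 0.0, 0.001]
ft_force: [0.0, 0.0, -0.9]
grip_width: 0.133
grasp_force: 47.8
```

```bash
python3 - <<'E'
from h import *
c=camera("scene");w=camera("wrist")
o=get_obs();T=R.from_quat(o["ee_rot"]).as_matrix();print(o["position"],T.round(3).tolist())
p=proj(c,o["position"]).astype(int);print(p)
a=cv2.resize(c["img"][p[1]-50:p[1]+50,p[0]-60:p[0]+60],None,fx=4,fy=4,interpolation=2)
k=np.zeros((400,800,3),np.uint8);k[:,:480]=a;k[:240,480:]=cv2.resize(w["img"],(320,240))
cv2.imwrite("pics/g4.png",k[:,:,::-1])
E
```

```text
[ 0.53410698 -0.19692753  0.21341646] [[0.03, 1.0, 0.004], [1.0, -0.03, -0.001], [-0.0, 0.004, -1.0]]
[276 227]
```

View pics/g4.png

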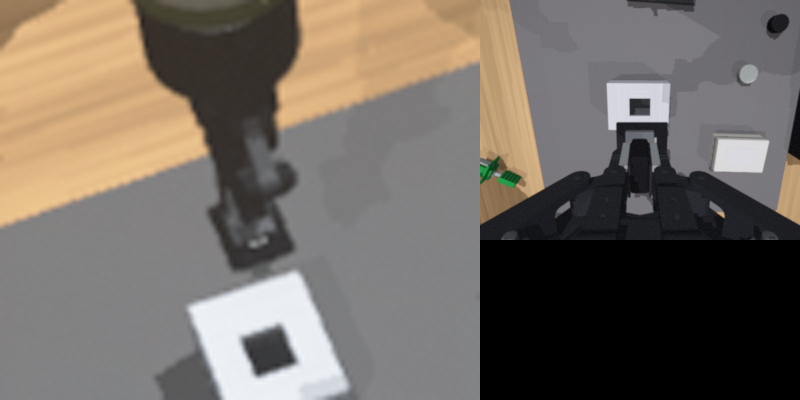

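The probe hangs upright in the grip, clear of the stand. Carrying it toward the stud.

{"api": "jog_arm", "payload": {
  "plan": [
    [[0,0,0],[0.02,0.001,0],0.005],
    [[0,0,0],[0.055,0.002,0],0.005],
    [[0,0,0],[0.09,0.003,0],0.005],
    [[0,0,0],[0.125,0.004,0],0.005],
    [[0,0,0],[0.16,0.005,0],0.005],
    [[0,0,0],[0.195,0.006,0],0.005],
    [[0,0,0],[0.23,0.007,0],0.005],
    [[0,0,0],[0.265,0.008,0],0.005]
  ]
}}

```text
clock: 5.2
position: [0.5484, 0.0699, 0.2098]
ee_rot: [0.718, 0.696, -0.0, -0.0]
ft_force: [0.4, 0.3, -0.9]
grip_width: 0.134
grasp_force: 47.8
```

{"api": "jog_arm", "payload": {
  "plan": [
    [[0,0,0],[0.035,0,0.005],0.005],
    [[0,0,0],[0.07,0.001,0.01],0.005],
    [[0,0,0],[0.105,0.001,0.015],0.005],
    [[0,0,0],[0.13,0.002,0.02],0.005],
    [[0,0,0],[0.146,0.002,0.022],0.005],
    [[0,0,0],[0.146,0.002,0.022],0.005],
    [[0,0,0],[0.146,0.002,0.022],0.005]
  ]
}}

```text
clock: 5.78
position: [0.5552, 0.214, 0.1877]
ee_rot: [0.717, 0.697, -0.001, 0.0]
ft_force: [0.6, -1.4, -0.7]
grip_width: 0.135
grasp_force: 47.8
```

```bash
python3 - <<'E'
from h import *
import pickle
w=camera("wrist");save(w,"w5.png")
o=get_obs();pickle.dump((w,o),open("w5.pkl","wb"));print(o["position"],R.from_quat(o["ee_rot"]).as_matrix().round(3).tolist(),o["clock"],o["joint_pos"].round(2),o["ft_force"])
E
```

```text
[0.55561939 0.21272525 0.18811444] [[0.031, 1.0, -0.0], [1.0, -0.031, -0.001], [-0.001, -0.0, -1.0]] 5.8333 [-0.74  0.3   0.36  1.62 -0.11  1.24 -0.39] [-0.5565208  -1.01390361 -0.57125095]
```

View pics/w5.png

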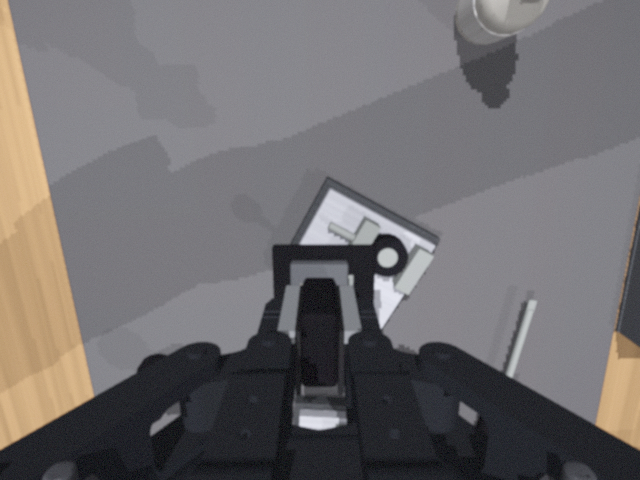

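The collar's far edge is at v=246, u 274–376, and it hides the head. I need the stud further up in the image, so I back off in −tool x.

{"api": "jog_arm", "payload": {
  "plan": [
    [[0,0,0],[-0.025,0,0],0.005],
    [[0,0,0],[-0.055,0,0],0.005],
    [[0,0,0],[-0.08,0,0],0.005],
    [[0,0,0],[-0.09,0,0],0.005],
    [[0,0,0],[-0.09,0,0],0.005],
    [[0,0,0],[-0.09,0,0],0.005]
  ]
}}

```text
clock: 6.33
position: [0.5529, 0.1233, 0.1887]
ee_rot: [0.718, 0.696, 0.0, -0.0]
ft_force: [-0.1, 1.3, -1.0]
grip_width: 0.136
grasp_force: 47.8
```

```bash
python3 - <<'E'
from h import *
import pickle
w=camera("wrist");o=get_obs();pickle.dump((w,o),open("w6.pkl","wb"));print(o["position"],o["clock"])
cv2.imwrite("pics/w6.png",cv2.resize(w["img"][90:330,170:490,::-1],None,fx=2.5,fy=2.5,interpolation=2))
E
```

```text
[0.55276647 0.1246948  0.18853606] 6.3833
```

View pics/w6.png

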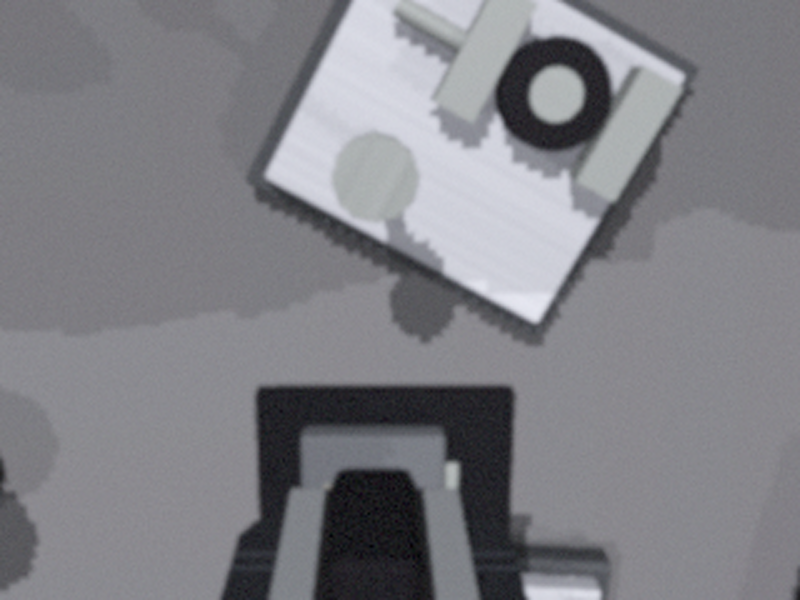

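The head centre is at crop (375,176), with radius about 42 px. The body centre is at u≈374 and the shank at (452,475) on the right. So the head lies 47 mm ahead along tool x and within 0.5 mm of the probe in tool y. I go over it with a 7 mm hook-side offset (+y), then down part way.

{"api": "jog_arm", "payload": {
  "plan": [
    [[0,0,0],[0.015,0.003,0],0.005],
    [[0,0,0],[0.032,0.007,0],0.005],
    [[0,0,0],[0.0465,0.0073,0],0.005],
    [[0,0,0],[0.0465,0.0073,0.008],0.005],
    [[0,0,0],[0.0465,0.0073,0.018],0.005],
    [[0,0,0],[0.0465,0.0073,0.027],0.005],
    [[0,0,0],[0.0465,0.0073,0.027],0.005],
    [[0,0,0],[0.0465,0.0073,0.027],0.005]
  ]
}}

```text
clock: 7.05
position: [0.561, 0.1699, 0.1604]
ee_rot: [0.718, 0.696, -0.001, -0.0]
ft_force: [0.1, -0.0, -0.5]
grip_width: 0.138
grasp_force: 47.8
```

```bash
python3 - <<'E'
from h import *
c=camera("scene");s=camera("side");o=get_obs();print(o["position"],o["ft_force"],o["clock"])
k=np.zeros((400,800,3),np.uint8)
for i,x in enumerate((c,s)):
  p=proj(x,[.555,.17,.1]).astype(int);print(p)
  k[:,400*i:400*i+400]=cv2.resize(x["img"][p[1]-25:p[1]+25,p[0]-25:p[0]+25],(400,400),interpolation=2)
cv2.imwrite("pics/g7.png",k[:,:,::-1])
E
```

```text
[0.56163413 0.17015138 0.16156092] [-0.16613728 -0.49307185 -1.29867274] 7.15
[423 211]
[292 199]
```

View pics/g7.png

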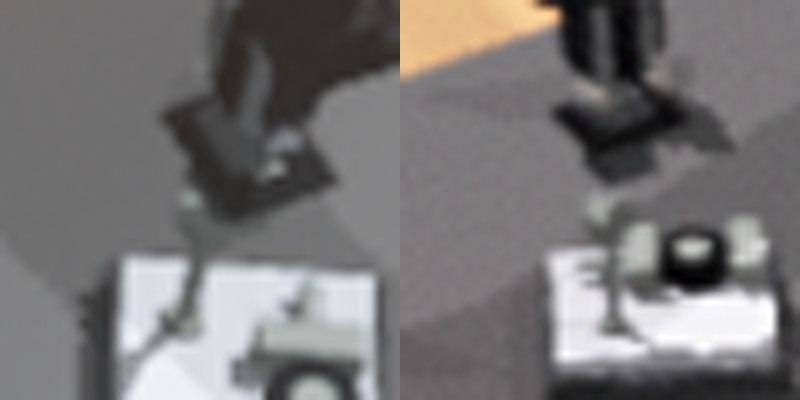

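The probe hovers just above the head in both views (side: nose about (615,180), head about (600,205)). I go down in small steps and feel for contact.

{"api": "jog_arm", "payload": {
  "plan": [
    [[0,0,0],[0,0,0.002],0.005],
    [[0,0,0],[0,0,0.004],0.005],
    [[0,0,0],[0,0,0.006],0.005],
    [[0,0,0],[0,0,0.006],0.005],
    [[0,0,0],[0,0,0.006],0.005]
  ]
}}

```text
clock: 7.57
position: [0.5613, 0.1705, 0.1552]
ee_rot: [0.718, 0.696, -0.0, -0.0]
ft_force: [0.3, 0.2, -1.3]
grip_width: 0.138
grasp_force: 47.8
```

{"api": "jog_arm", "payload": {
  "plan": [
    [[0,0,0],[0,0,0.001],0.005],
    [[0,0,0],[0,0,0.002],0.005],
    [[0,0,0],[0,0,0.003],0.005],
    [[0,0,0],[0,0,0.003],0.005],
    [[0,0,0],[0,0,0.003],0.005]
  ]
}}

```text
clock: 7.98
position: [0.5614, 0.1706, 0.1522]
ee_rot: [0.718, 0.696, -0.0, -0.0]
ft_force: [-0.7, 0.1, -0.8]
grip_width: 0.133
grasp_force: 47.8
```

{"api": "jog_arm", "payload": {
  "plan": [
    [[0,0,0],[0,0,0.001],0.005],
    [[0,0,0],[0,0,0.002],0.005],
    [[0,0,0],[0,0,0.003],0.005],
    [[0,0,0],[0,0,0.003],0.005],
    [[0,0,0],[0,0,0.003],0.005]
  ]
}}

```text
clock: 8.4
position: [0.5614, 0.1706, 0.1492]
ee_rot: [0.718, 0.696, -0.0, -0.0]
ft_force: [-0.4, 0.7, -0.7]
grip_width: 0.133
grasp_force: 47.8
```

{"api": "jog_arm", "payload": {
  "plan": [
    [[0,0,0],[0,0,0.001],0.005],
    [[0,0,0],[0,0,0.002],0.005],
    [[0,0,0],[0,0,0.002],0.005],
    [[0,0,0],[0,0,0.002],0.005]
  ]
}}

```text
clock: 8.73
position: [0.5614, 0.1706, 0.1472]
ee_rot: [0.718, 0.696, -0.0, -0.0]
ft_force: [-1.5, -0.8, -1.5]
grip_width: 0.132
grasp_force: 47.8
```

{"api": "jog_arm", "payload": {
  "plan": [
    [[0,0,0],[0,0,0.001],0.005],
    [[0,0,0],[0,0,0.002],0.005],
    [[0,0,0],[0,0,0.002],0.005],
    [[0,0,0],[0,0,0.002],0.005]
  ]
}}

```text
clock: 9.07
position: [0.5614, 0.1706, 0.1453]
ee_rot: [0.718, 0.696, 0.0, -0.0]
ft_force: [0.4, -0.8, -1.0]
grip_width: 0.137
grasp_force: 47.9
```

{"api": "jog_arm", "payload": {
  "plan": [
    [[0,0,0],[0,0,0.001],0.005],
    [[0,0,0],[0,0,0.002],0.005],
    [[0,0,0],[0,0,0.002],0.005],
    [[0,0,0],[0,0,0.002],0.005]
  ]
}}

```text
clock: 9.4
position: [0.5615, 0.1706, 0.1435]
ee_rot: [0.718, 0.696, 0.0, -0.0]
ft_force: [-1.0, -0.6, 2.1]
grip_width: 0.137
grasp_force: 48.3
```

{"api": "jog_arm", "payload": {
  "plan": [
    [[0,0,0],[0,0,0.001],0.005],
    [[0,0,0],[0,0,0.002],0.005],
    [[0,0,0],[0,0,0.002],0.005],
    [[0,0,0],[0,0,0.002],0.005]
  ]
}}

```text
clock: 9.73
position: [0.5615, 0.1706, 0.1414]
ee_rot: [0.718, 0.696, 0.0, 0.0]
ft_force: [-0.5, -0.9, 2.8]
grip_width: 0.135
grasp_force: 48.5
```

Contact came at TCP z ≈ 0.1445. I press on to about 9 mm of travel.

{"api": "jog_arm", "payload": {
  "plan": [
    [[0,0,0],[0,0,0.001],0.005],
    [[0,0,0],[0,0,0.002],0.005],
    [[0,0,0],[0,0,0.003],0.005],
    [[0,0,0],[0,0,0.004],0.005],
    [[0,0,0],[0,0,0.004],0.005],
    [[0,0,0],[0,0,0.004],0.005]
  ]
}}

```text
clock: 10.23
position: [0.5615, 0.1706, 0.1373]
ee_rot: [0.718, 0.696, 0.0, -0.0]
ft_force: [-0.1, 0.3, 4.7]
grip_width: 0.131
grasp_force: 48.7
```

{"api": "jog_arm", "payload": {
  "plan": [
    [[0,0,0],[0,0,0.001],0.005],
    [[0,0,0],[0,0,0.002],0.005],
    [[0,0,0],[0,0,0.002],0.005],
    [[0,0,0],[0,0,0.002],0.005]
  ]
}}

```text
clock: 10.57
position: [0.5615, 0.1706, 0.1354]
ee_rot: [0.718, 0.696, 0.0, 0.0]
ft_force: [-1.5, -0.4, 4.9]
grip_width: 0.134
grasp_force: 48.8
```

```bash
python3 - <<'E'
from h import *
f=[];p=[]
for i in range(4):
  camera("side");o=get_obs();f.append(o["ft_force"]);p.append(o["position"])
print(np.mean(f,0),np.std(f,0),np.mean(p,0),o["clock"])
E
```

```text
[-1.06731386  0.46217432  5.29787851] [0.73350646 0.30265118 0.31074123] [0.56151202 0.17061509 0.1354209 ] 10.7667
```

{"api": "jog_arm", "payload": {
  "plan": [
    [[0,0,0],[0,-0.001,0],0.005],
    [[0,0,0],[0,-0.002,0],0.005],
    [[0,0,0],[0,-0.003,0],0.005],
    [[0,0,0],[0,-0.004,0],0.005],
    [[0,0,0],[0,-0.005,0],0.005],
    [[0,0,0],[0,-0.005,0],0.005]
  ]
}}

```text
clock: 11.27
position: [0.5576, 0.1708, 0.136]
ee_rot: [0.718, 0.696, 0.001, 0.001]
ft_force: [3.7, -0.3, 5.2]
grip_width: 0.135
grasp_force: 48.6
```

{"api": "jog_arm", "payload": {
  "plan": [
    [[0,0,0],[0,-0.0005,0],0.005],
    [[0,0,0],[0,-0.001,0],0.005],
    [[0,0,0],[0,-0.001,0],0.005]
  ]
}}

```text
clock: 11.52
position: [0.5566, 0.1708, 0.136]
ee_rot: [0.718, 0.696, 0.001, 0.001]
ft_force: [4.0, 0.3, 4.4]
grip_width: 0.131
grasp_force: 48.6
```

{"api": "jog_arm", "payload": {
  "plan": [
    [[0,0,0],[0,-0.0005,0],0.005],
    [[0,0,0],[0,-0.001,0],0.005],
    [[0,0,0],[0,-0.001,0],0.005]
  ]
}}

```text
clock: 11.77
position: [0.5557, 0.1708, 0.136]
ee_rot: [0.718, 0.696, 0.001, 0.001]
ft_force: [4.1, -0.6, 4.6]
grip_width: 0.135
grasp_force: 48.6
```

{"api": "jog_arm", "payload": {
  "plan": [
    [[0,0,0],[0,-0.0005,0],0.005],
    [[0,0,0],[0,-0.001,0],0.005],
    [[0,0,0],[0,-0.001,0],0.005]
  ]
}}

```text
clock: 12.02
position: [0.5546, 0.1709, 0.136]
ee_rot: [0.718, 0.696, 0.001, 0.001]
ft_force: [3.8, -0.1, 4.6]
grip_width: 0.134
grasp_force: 48.6
```

{"api": "jog_arm", "payload": {
  "plan": [
    [[0,0,0],[0,-0.0005,0],0.005],
    [[0,0,0],[0,-0.001,0],0.005],
    [[0,0,0],[0,-0.001,0],0.005]
  ]
}}

```text
clock: 12.27
position: [0.5537, 0.1709, 0.136]
ee_rot: [0.718, 0.696, 0.001, 0.001]
ft_force: [4.0, -0.7, 4.5]
grip_width: 0.132
grasp_force: 48.6
```

{"api": "jog_arm", "payload": {
  "plan": [
    [[0,0,0],[0,-0.0005,0],0.005],
    [[0,0,0],[0,-0.001,0],0.005],
    [[0,0,0],[0,-0.001,0],0.005]
  ]
}}

```text
clock: 12.52
position: [0.5532, 0.1709, 0.1361]
ee_rot: [0.718, 0.696, 0.002, 0.001]
ft_force: [7.3, -0.3, 2.5]
grip_width: 0.134
grasp_force: 48.4
```

The shank met the rim: the side force jumped from 4 to 7.3 N. I back off a hair and ease up.

{"api": "jog_arm", "payload": {
  "plan": [
    [[0,0,0],[0,0.0005,0],0.005],
    [[0,0,0],[0,0.0005,-0.0005],0.005],
    [[0,0,0],[0,0.0005,-0.001],0.005],
    [[0,0,0],[0,0.0005,-0.001],0.005]
  ]
}}

```text
clock: 12.85
position: [0.5533, 0.1709, 0.1369]
ee_rot: [0.718, 0.696, 0.001, 0.001]
ft_force: [5.9, 0.8, 3.3]
grip_width: 0.133
grasp_force: 48.2
```

{"api": "jog_arm", "payload": {
  "plan": [
    [[0,0,0],[0,0,-0.0005],0.005],
    [[0,0,0],[0,0,-0.001],0.005],
    [[0,0,0],[0,0,-0.001],0.005]
  ]
}}

```text
clock: 13.1
position: [0.5533, 0.1709, 0.1378]
ee_rot: [0.718, 0.696, 0.001, 0.001]
ft_force: [5.7, 0.1, 2.2]
grip_width: 0.134
grasp_force: 48.1
```

{"api": "jog_arm", "payload": {
  "plan": [
    [[0,0,0],[0,0,-0.0005],0.005],
    [[0,0,0],[0,0,-0.0005],0.005],
    [[0,0,0],[0,0,-0.0005],0.005]
  ]
}}

```text
clock: 13.35
position: [0.5533, 0.1709, 0.1382]
ee_rot: [0.718, 0.696, 0.001, 0.001]
ft_force: [6.9, 0.5, 2.4]
grip_width: 0.133
grasp_force: 48.1
```

```bash
python3 - <<'E'
from h import *
f=[];p=[]
for i in range(3):
  c=camera("scene");o=get_obs();f.append(o["ft_force"]);p.append(o["position"])
print(np.mean(f,0),np.mean(p,0),o["clock"])
s=camera("side")
k=np.zeros((400,800,3),np.uint8)
for i,x in enumerate((c,s)):
  q=proj(x,[.555,.17,.1]).astype(int)
  k[:,400*i:400*i+400]=cv2.resize(x["img"][q[1]-25:q[1]+25,q[0]-25:q[0]+25],(400,400),interpolation=2)
cv2.imwrite("pics/g8.png",k[:,:,::-1])
E
```

```text
[6.336765   0.27825354 2.22321798] [0.553287   0.170891   0.13824857] 13.5
```

{"api": "jog_arm", "payload": {
  "plan": [
    [[0,0,0],[0,0.0005,-0.0005],0.005],
    [[0,0,0],[0,0.0005,-0.0005],0.005],
    [[0,0,0],[0,0.0005,-0.0005],0.005]
  ]
}}

```text
clock: 13.8
position: [0.5533, 0.1709, 0.1383]
ee_rot: [0.718, 0.696, 0.001, 0.001]
ft_force: [5.0, 0.0, -0.0]
grip_width: 0.132
grasp_force: 47.8
```

{"api": "jog_arm", "payload": {
  "plan": [
    [[0,0,0],[0,0,-0.0005],0.005],
    [[0,0,0],[0,0,-0.0005],0.005],
    [[0,0,0],[0,0,-0.0005],0.005]
  ]
}}

```text
clock: 14.05
position: [0.5532, 0.1708, 0.1383]
ee_rot: [0.718, 0.696, 0.001, 0.001]
ft_force: [7.3, 1.0, -3.1]
grip_width: 0.13
grasp_force: 47.4
```

The toe is gripping: z holds at 0.1383 while the vertical force swings negative. I take the pull off, relax sideways and look.

{"api": "jog_arm", "payload": {
  "plan": [
    [[0,0,0],[0,0.0005,0.0005],0.005],
    [[0,0,0],[0,0.001,0.0006],0.005],
    [[0,0,0],[0,0.001,0.0006],0.005],
    [[0,0,0],[0,0.001,0.0006],0.005]
  ]
}}

```text
clock: 14.38
position: [0.5536, 0.1709, 0.1382]
ee_rot: [0.718, 0.696, 0.0, 0.0]
ft_force: [2.7, 0.8, 2.8]
grip_width: 0.136
grasp_force: 48.3
```

```bash
python3 - <<'E'
from h import *
f=[]
for i in range(4):
  c=camera("scene");o=get_obs();f.append(o["ft_force"])
print(np.mean(f,0),o["position"],o["torque"],o["clock"])
E
```

```text
[3.47655694 0.13110651 2.05741097] [0.55360012 0.17088627 0.13826469] [ 1.51101013e-01 -9.76678899e-01  3.42020792e-04] 14.5833
```

{"api": "jog_arm", "payload": {
  "plan": [
    [[0,0,0],[0,0.0003,-0.0003],0.005],
    [[0,0,0],[0,0.0003,-0.0003],0.005],
    [[0,0,0],[0,0.0003,-0.0003],0.02],
    [[0,0,0],[0,0.0003,-0.0003],0.03],
    [[0,0,0],[0,0.0003,-0.0003],0.04],
    [[0,0,0],[0,0.0003,-0.0003],0.04],
    [[0,0,0],[0,0.0003,-0.0003],0.04],
    [[0,0,0],[0,0.0003,-0.0003],0.04]
  ],
  "force": 20
}}

```text
clock: 15.25
position: [0.5536, 0.1708, 0.1384]
ee_rot: [0.718, 0.696, -0.0, -0.0]
ft_force: [0.7, 0.2, 0.1]
grip_width: 0.464
grasp_force: 0.0
```

```bash
python3 - <<'E'
from h import *
c=camera("scene");s=camera("side");w=camera("wrist");print(get_obs()["ft_force"],get_obs()["position"])
k=np.zeros((600,800,3),np.uint8)
for i,x in enumerate((c,s)):
  q=proj(x,[.555,.17,.12]).astype(int)
  k[:320,400*i:400*i+400]=cv2.resize(x["img"][q[1]-24:q[1]+24,q[0]-30:q[0]+30],(400,320),interpolation=2)
k[320:,200:574]=cv2.resize(w["img"],(374,280))
cv2.imwrite("pics/g9.png",k[:,:,::-1])
E
```

```text
[-0.19435151  0.29837142 -0.26257514] [0.55369699 0.17082265 0.13850211]
```

View pics/g9.png

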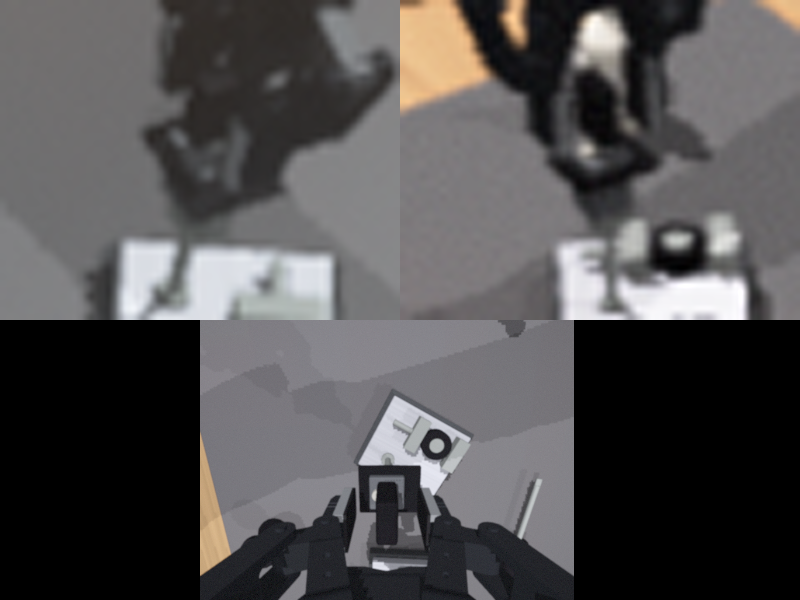

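The probe stands upright on the stud with both fingers clear of the knob (wrist inset: knob at x≈387, pads at 348 and 428). I have now viewed 11 pictures, one over the limit of 10, so the remaining checks are numbers only. Retreating straight up.

{"api": "jog_arm", "payload": {
  "plan": [
    [[0,0,0],[0,0,-0.005],0.04],
    [[0,0,0],[0,0,-0.015],0.04],
    [[0,0,0],[0,0,-0.03],0.04],
    [[0,0,0],[0,0,-0.05],0.04],
    [[0,0,0],[0,0,-0.07],0.04],
    [[0,0,0],[0,0,-0.09],0.04],
    [[0,0,0],[0,0,-0.11],0.04],
    [[0,0,0],[0,0,-0.11],0.04]
  ]
}}

```text
clock: 16.07
position: [0.5555, 0.1712, 0.2538]
ee_rot: [0.718, 0.696, 0.003, 0.001]
ft_force: [1.1, -0.3, -0.1]
grip_width: 0.473
grasp_force: 0.0
```

```bash
python3 - <<'E'
from h import *
for k in range(2):
  c=camera("wrist");o=get_obs()
  q=proj(c,[.555,.171,.12]).astype(int)
  m=(c["img"].max(2)<55).astype(np.uint8);m[:, :q[0]-60]=0;m[:,q[0]+60:]=0;m[:q[1]-60]=0;m[q[1]+60:]=0
  n,l,st,ce=cv2.connectedComponentsWithStats(m)
  for i in range(1,n):
    if st[i,4]>150:
      x,y,wd,h,_=st[i];print(st[i],"front edge mid",plane(c,x+wd/2,y,.118),"L",plane(c,x,y+3,.118),"R",plane(c,x+wd,y+3,.118))
  print(q,o["position"],o["clock"])
E
```

```text
[356 167  22  34 354] front edge mid [0.58915753 0.20798244 0.118     ] L [0.58169491 0.20619715 0.118     ] R [0.59662924 0.20572074 0.118     ]
[ 287  198   63   65 2448] front edge mid [0.55565757 0.18775422 0.118     ] L [0.53379669 0.18635382 0.118     ] R [0.57740934 0.18493935 0.118     ]
[318 222] [0.55489777 0.17104813 0.25167706] 16.1167
[358 167  21  34 356] front edge mid [0.58906727 0.20798286 0.118     ] L [0.58200572 0.20619879 0.118     ] R [0.59614184 0.2057525  0.118     ]
[ 288  198   64   66 2504] front edge mid [0.55586418 0.18790058 0.118     ] L [0.53383106 0.18651162 0.118     ] R [0.57778792 0.18510679 0.118     ]
[319 222] [0.55419779 0.17088828 0.24993213] 16.1667
```

The collar is 43.7 mm wide at the expected height and still, centred where it was released. Handing in.

```bash
python3 -c "
from workcell import *
print(hand_in())"
```

```text
the job is handed in; nothing more can be done
None
```

The probe is clipped upright on the headed stud and released, the arm is clear, and the job was handed in at about 16 s with no verdict returned; I viewed 11 pictures, one over the limit of 10.

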